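Make up two sampling kits

TASK

Make up two sampling kits from the stock on the bench. In the oblong tray, stand the tapered cup upright in the larger compartment and only then seat the funnel in it, level and fully down on the rim; stand the tall vial upright in the smaller compartment. In the square tray, set the slide box flat on the floor of the narrow strip, top still up, and stand the short lidded pot upright in the wide strip, leaving the tube rack and the wash bottle where they are.

Things in the scene. Friction and masses are not known exactly. Their poses are not given: they have to be found in the camera images.
- oblong_tray: Stainless tray, 164 x 84 mm, fixed to the bench at any yaw. Floor 4 mm thick; walls and divider 4 mm thick, 16 mm high. One off-centre divider across it: the larger compartment (inside 88 x 76 mm) is centred at x = -34 mm, the smaller (64 x 76 mm) at x = +46 mm, both at y = 0, in its frame. Origin: centre of the underside; x along its length towards the smaller compartment.
- square_tray: Stainless tray, 142 x 142 mm, fixed to the bench at any yaw. Floor 4 mm thick; walls and divider 4 mm thick, 16 mm high. One off-centre divider along x: the narrow strip (inside 134 x 46 mm) is centred at y = -44 mm, the wide strip (134 x 84 mm) at y = +25 mm, in its frame. Origin: centre of the underside; x along the strips, y from the narrow to the wide strip.
- cup: Loose white plastic cup, open at the top, tapered: outer diameter 42 mm at the foot to 55 mm at the rim, 70 mm tall, wall 4 mm (mouth 47 mm), about 60 g, standing upright. Origin: centre of its underside; z up.
- funnel: Loose steel funnel insert, open at both ends, standing on its narrow end: a cone of outer diameter 34 mm at the foot to 43 mm at 40 mm height, then a straight collar of diameter 56 mm from 40 to 64 mm height (its top). About 100 g. It nests in the cup with about 2 mm clearance until the collar rests on the cup's rim: its origin is then 30 mm above the cup's. Origin: centre of its underside; z up.
- vial: Loose tall amber glass vial with a black cap, closed: diameter 34 mm, cap 36 mm (from 70 mm up), 90 mm tall, about 90 g, standing upright. Origin: centre of its underside; z up.
- pot: Loose short round white pot with a red screw lid, closed: body diameter 46 mm up to 32 mm height, lid diameter 50 mm from 32 to 46 mm (its top), about 80 g, standing upright. Origin: centre of its underside; z up.
- slide_box: Loose cardboard box for microscope slides with a pale top, 90 mm (x) by 30 mm (y), 42 mm high, about 90 g, at any yaw. Origin: centre of its underside; z up.
- tube_rack: Bystander: loose yellow test-tube rack, 184 mm (x) by 70 mm (y), 71 mm high, a few tubes in it reaching 110 mm. Not to be disturbed. Origin: centre of its underside; z up.
- wash_bottle: Bystander: white plastic bottle, diameter 68 mm, 170 mm tall. Not to be disturbed. Origin: centre of its underside; z up.
Not all that is in view belongs to the job. What is shaped like the pot but green is not meant.

How it is judged:
On the way, in this order (a step that is already met when the one before it is completed fails the run):
1. the cup stands upright in the larger compartment of the oblong tray (x of cup in the frame of oblong_tray between -0.058 and -0.01 m and y of cup in the frame of oblong_tray between -0.019 and 0.019 m and z of cup in the frame of oblong_tray between 0 and 0.008 m and angle between cup's own z axis and vertical below 0.1 rad), for 0.2 s.
2. then the funnel is seated in the cup, which stands in its compartment (all of step 1 and horizontal distance between funnel and cup below 0.006 m and z of funnel in the frame of cup between 0.026 and 0.034 m and angle between funnel's own z axis and vertical below 0.1 rad), for 0.2 s.
At the end, for the whole second after the job is handed in: Cup, vial, box and pot upright (0.1 rad) on the floor (4 mm) of their own compartments, anywhere between the walls; funnel in the cup, axes within 6 mm, collar within 4 mm of the rim, tilt under 0.1 rad; all at rest (0.02 m/s); rack and wash bottle moved under 20 mm (all of step 2 and x of vial in the frame of oblong_tray between 0.029 and 0.063 m and y of vial in the frame of oblong_tray between -0.023 and 0.023 m and z of vial in the frame of oblong_tray between 0 and 0.008 m and angle between each of vial, slide_box, pot's own z axis and vertical below 0.1 rad and x of slide_box in the frame of square_tray between -0.024 and 0.024 m and y of slide_box in the frame of square_tray between -0.055 and -0.033 m and z of slide_box in the frame of square_tray between 0 and 0.008 m and x of pot in the frame of square_tray between -0.046 and 0.046 m and y of pot in the frame of square_tray between 0.004 and 0.046 m and z of pot in the frame of square_tray between 0 and 0.008 m and linear speed of each of cup, funnel, vial, slide_box, pot below 0.02 m/s and distance of each of tube_rack, wash_bottle from where it was at the start of the episode below 0.02 m); the robot touches nothing.
It fails at once if the tube rack is pushed away (distance of tube_rack from where it was at the start of the episode above 0.02 m).
It fails at once if the wash bottle is pushed away or knocked over (distance of wash_bottle from where it was at the start of the episode above 0.02 m).
It also fails if it takes over 144 s, if anything falls off the work surface, if the arm or the gripper's body presses on something with over 40 N, if the wrist force passes 120 N, or if a joint passes its speed limit or range.

ROBOT

A 6-joint arm with a two-finger parallel gripper is mounted at the origin on the work surface. World frame = base frame: x ahead of the robot, y to its left, z up, the work surface at z = 0. Lengths are in m, angles in rad, forces in N, time in s.
With the tool pointing down it reaches from about 0.375 to 0.9 m from the base axis. Payload 3.1 kg.
Tool frame: the origin (TCP) lies midway between the tips of the shut fingers; the grasp point (between the pads) lies robot.grip_depth behind it (robot.grip_depth is the distance from the TCP to the grasp point, in m); z points along the fingers, y is the line along which they close (so a half turn about z gives the same grasp; the last joint's range is limited). The gripper opens to 87 mm and grips with 3 to 60 N. Pads are 19 mm wide; open, the fingers measure 117 mm over their backs; the gripper's body (75 mm by 190 mm) begins 51 mm behind the grasp point.
Start: joints at [1.046, 0.527, 1.433, -0, 1.181, -0.178], TCP at [0.212, 0.588, 0.199] pointing down, gripper open.
Joint ranges: [-3.08, 3.08], [-0.75, 2.2], [0.22, 2.44], [-1.43, 4.57], [0, 2.65], [-2.85, 2.85]. Speed limits (rad/s): [2.79, 2.79, 3.14, 3.14, 3.14, 3.14].

INTERFACE

Orientations are given as a unit quaternion [x, y, z, w].
In Python, from rig import robot gives the robot as it stands.
- The arm moves only by the tool advance, called after "Call:" by a JSON object that holds its "name" and its "arguments". Schema: {"type":"object","properties":{"segments":{"type":"array","items":{"type":"array","prefixItems":[{"type":"array","items":{"type":"number"},"minItems":3,"maxItems":3},{"type":"number"}],"minItems":2,"maxItems":2},"minItems":1,"maxItems":20},"aperture":{"type":"number"},"squeeze":{"type":"number"},"only":{"type":"string"},"quiet":{"type":"boolean"},"lines":{"type":"string"}},"required":["segments"],"additionalProperties":false}. segments is a list of rows, 1 to 20 of them, each written [[dx, dy, dz], turn]: dx, dy, dz in m, then a turn about the tool's z in rad; each row shifts and turns the commanded pose from where the row before left it, along the tool's axes as they then stand; what a row does not reach is not made up. A row lasts 1/12 s, in which the tool goes at most 0.0417 m and 0.125 rad, less where a joint would pass 70% of its speed; a pose out of reach is approached as far as the arm can. aperture is the finger opening in m, set as the call begins (left out keeps the last). The fingers move at their own pace and stop on an object; squeeze is the grip in N (left out, the last holds). Time passes only in rows, so rows that do not move let the fingers close. The tool returns the time, the measured TCP pose, the force, the opening and the grip force at its end. only (a regular expression) keeps the lines of the reply that match it, lines (a string "A,B") keeps lines A to B, and quiet returns only ok. Input that does not fit is refused with a message, and nothing moves.
- robot.get_obs(): the state, without advancing time (a new reading comes with each control period).
- robot.camera(name): name is "scene" or "top"; returns a dict with "img" (384x512x3 uint8, red, green, blue), "fx", "fy", "cx", "cy" (pixels), "k1" (the pictures are not rectified: a ray, as slopes to the right and down, at radius r is drawn at 1 + k1 r^2 times it, then the intrinsics apply), "xyz" and "attitude" of the camera in the world. Camera axes: x right, y down, z forward; pixel columns grow to the right and rows downward; lengths in m; the calibration is good to about 2 mm. A picture is of the moment at which its call begins. There is no depth.
- robot.hand_in(): hands the job in; it is judged then, once.
The state is a dict: "time": time; "q": joint angles; "joint_velocities": joint speeds; "joint_torque": joint torques, N m; "position": TCP position; "tool_rot": TCP orientation; "ft_force": force on the tool from outside, world axes, zero at the start; "moment": the same for the moment, N m; "grip_width": finger opening in m; "grip_force": force on a finger pad.
Only numpy, scipy, OpenCV 4.12 (cv2) and the standard library are available. Lean on these libraries where they do the work, as an engineer would, in place of code of your own. Each camera call takes 0.05 s, during which the arm holds its last target. There are 200 camera calls.

## Working session

There is one attempt and no reset: what is moved stays moved. The work goes in short steps, Python scripts to look and compute and a tool call to move; the robot and the scene stay as the last step left them, time stands still between calls to the robot, and variables do not carry over. Pictures are saved under pics/ and viewed, at most 14 in all, crops included, and the job is handed in when it is done.

```bash
ls; mkdir -p pics; python3 - <<'E'
from rig import robot
import cv2
for n in("top","scene"):
    c=robot.camera(n); cv2.imwrite(f"pics/{n}0.png",c["img"][:,:,::-1]); print({k:v for k,v in c.items() if k!="img"})
print(robot.grip_depth,robot.get_obs())
E
```

```text
pics
{'fx': 419.2352446723272, 'fy': 419.2352446723272, 'cx': 263.4407891043751, 'cy': 192.74611780208053, 'k1': -0.10467876476206514, 'xyz': array([0.24113078, 0.00140762, 1.17310753]), 'attitude': array([ 0.73145609, -0.67417821,  0.07005022, -0.07448957])}
{'fx': 362.2413310449545, 'fy': 362.2413310449545, 'cx': 250.89930299461722, 'cy': 195.96322267977544, 'k1': -0.07378764581833332, 'xyz': array([ 0.93939163, -0.42522771,  0.74928705]), 'attitude': array([ 0.86148548,  0.37034033, -0.14594171, -0.3152647 ])}
0.0187 {'time': 0.1, 'q': array([ 1.04649111e+00,  5.28378674e-01,  1.43376667e+00, -2.65619260e-05,
        1.18139931e+00, -1.78462934e-01]), 'joint_velocities': array([-0.00099061, -0.00200079, -0.00221112,  0.00014123, -0.00020326,
        0.00058901]), 'joint_torque': array([ 7.56340869e-04, -4.40986097e+01, -1.77151555e+01,  6.35346933e-02,
        5.33420721e-02, -3.49736445e-05]), 'position': array([0.21146976, 0.58739215, 0.19856856]), 'tool_rot': array([ 1.72055597e-01,  9.85086757e-01, -9.20591252e-04, -3.24405627e-04]), 'ft_force': array([0.25524681, 0.416774  , 0.16787637]), 'moment': array([ 0.0318963 , -0.02081913, -0.01786616]), 'grip_force': 0.0, 'grip_width': 0.08718639350995479}
```

View pics/top0.png

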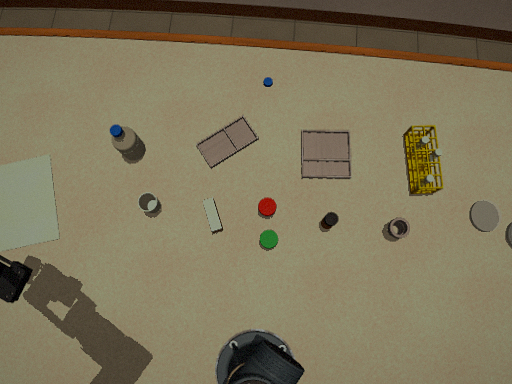

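View pics/scene0.png

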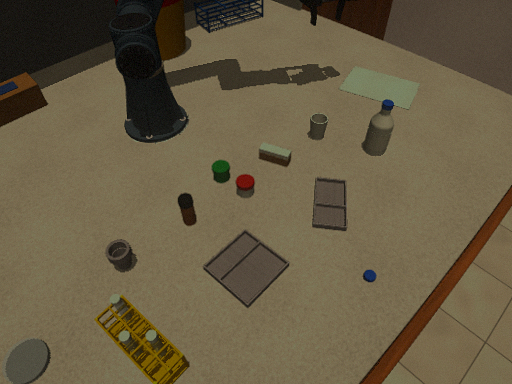

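The top view shows the cup at (149,203), the funnel at (398,229), the vial at (330,220), the slide box at (213,215), the oblong tray at (228,142), the square tray at (326,154), the rack at (424,160) and the bottle at (125,142).

Possible mix-ups:
- **Pot:** red lid (267,206) or green lid (269,239). I choose red.
- **Cup and funnel:** the pale cup (149,203) and the grey steel funnel with a collar (398,229).
- **Not part of the job:** the grey disc (484,216) and the blue cap (268,82).

```bash
cat > h.py <<'E'
import numpy as np, cv2
from scipy.spatial.transform import Rotation as R
def rays(c,uv):
    K=np.array([[c["fx"],0,c["cx"]],[0,c["fy"],c["cy"]],[0,0,1]])
    p=cv2.undistortPoints(np.array(uv,float).reshape(-1,1,2),K,np.array([c["k1"],0,0,0.]))[:,0]
    return R.from_quat(c["attitude"]).apply(np.c_[p,np.ones(len(p))])
def plane(c,uv,z):
    d=rays(c,uv); return c["xyz"]+d*((z-c["xyz"][2])/d[:,2])[:,None]
def proj(c,P):
    q=R.from_quat(c["attitude"]).inv().apply(np.atleast_2d(P)-c["xyz"]); s=q[:,:2]/q[:,2:]
    s=s*(1+c["k1"]*(s**2).sum(1))[:,None]; return s*c["fx"]+[c["cx"],c["cy"]]
def big(m,lo=(0,0),hi=(512,384)):
    mm=np.zeros(m.shape,np.uint8); mm[lo[1]:hi[1],lo[0]:hi[0]]=m[lo[1]:hi[1],lo[0]:hi[0]]
    cs,_=cv2.findContours(mm,cv2.RETR_EXTERNAL,cv2.CHAIN_APPROX_NONE); return max(cs,key=cv2.contourArea)
E
python3 - <<'E'
from rig import robot
from h import *
c=robot.camera("top"); s=robot.camera("scene"); np.save("t.npy",c,allow_pickle=True); np.save("s.npy",s,allow_pickle=True)
i=c["img"][:,:,::-1]
a=cv2.resize(i[100:260,120:440],None,fx=2.5,fy=2.5,interpolation=cv2.INTER_CUBIC); cv2.imwrite("pics/crop1.png",a)
def show(n,cam,u,z): print(n,plane(cam,u,z).round(4).tolist())
hsv=cv2.cvtColor(c["img"],cv2.COLOR_RGB2HSV)
red=((hsv[...,0]<8)|(hsv[...,0]>172))&(hsv[...,1]>150)&(hsv[...,2]>80)
k=big(red,(250,190),(290,225)); (u,r)=cv2.minEnclosingCircle(k); print("pot px",u,r); show("pot",c,[u],.046)
# trays: print hsv samples
for p in [(228,142),(326,150),(326,171),(280,140),(213,215),(398,221),(398,229),(149,197),(149,206),(330,218),(300,220)]: print(p,hsv[p[1],p[0]])
E
```

```text
pot px (266.8149108886719, 206.32321166992188) 8.973092079162598
pot [[0.4378, 0.0059, 0.046]]
(228, 142) [ 15  60 119]
(326, 150) [ 12  65 122]
(326, 171) [ 15  60 131]
(280, 140) [ 30  61 147]
(213, 215) [ 40  39 155]
(398, 221) [11 65 43]
(398, 229) [20 64 60]
(149, 197) [23 81 63]
(149, 206) [ 42  28 154]
(330, 218) [15 42 36]
(300, 220) [ 23  68 147]
```

View pics/crop1.png

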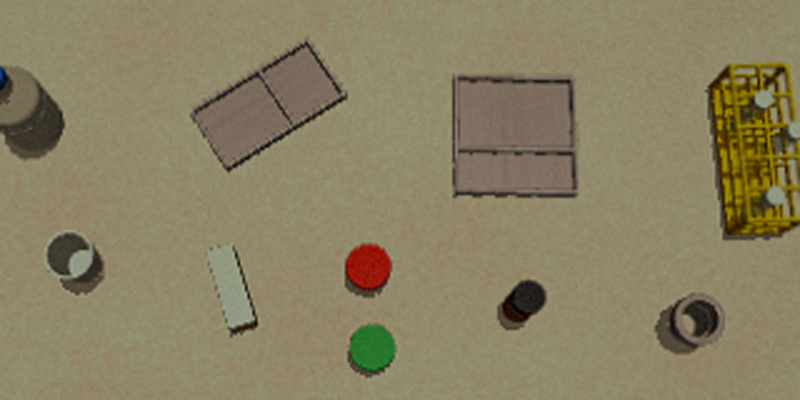

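The crop shows the red pot lid at crop (368,266) and the green decoy at (372,348). The cup rim centre is about (71,255), the funnel collar about (699,319), and the vial cap about (529,298). The box top is a quadrilateral from (208,248) to (257,325). The oblong tray's larger compartment is at its lower left. The square tray's narrow strip is at the bottom.

```bash
cat >> h.py <<'E'
def goto(robot,x,y,z,yaw=None):
    "print turn, then dx dy dz in tool axes after the turn; yaw: world angle of tool y (mod pi), deg"
    o=robot.get_obs(); r=R.from_quat(o["tool_rot"]); M=r.as_matrix(); cur=np.degrees(np.arctan2(M[1,1],M[0,1]))
    t=0.
    opts=[0.]
    if yaw is not None: opts=sorted([np.radians((cur-yaw+k)) for k in (-540,-360,-180,0,180,360,540)],key=abs)[:2]
    for t in opts:
        d=(r*R.from_euler("z",t)).inv().apply(np.array([x,y,z])-o["position"])
        print("turn",round(t,3),"d",d.round(4),"| yaw",round(cur,1),"q6",o["q"][5].round(2),"pos",o["position"].round(4),"t",round(o["time"],1))
E
python3 - <<'E'
from h import *
t=np.load("t.npy",allow_pickle=True).item()
f=lambda u:np.array(u)/2.5+[120,100]
def sh(n,u,z): print(n,plane(t,f(u),z)[:,:2].round(4).tolist())
sh("cup",[(71,255)],.07); sh("funnel",[(699,319)],.064); sh("vial",[(529,298)],.09); sh("bottle cap",[(0,78)],.165)
for n,u,z in [("box",[(208,248),(232,245),(256,324),(231,331)],.042),("obl",[(192,114),(306,41),(346,96),(229,170)],.018),("sq",[(455,76),(574,79),(577,195),(454,194)],.018)]:
    p=plane(t,f(u),z)[:,:2]; e=np.roll(p,-1,0)-p
    print(n,p.mean(0).round(4),np.linalg.norm(e,axis=1).round(4),np.degrees(np.arctan2(e[:,1],e[:,0])).round(1))
sh("obl div",[(262,73),(292,124)],.018); sh("sq div",[(456,150),(575,152)],.018)
# scene view check: projections of estimates
E
python3 - <<'E'
from h import *
t=np.load("t.npy",allow_pickle=True).item(); s=np.load("s.npy",allow_pickle=True).item()
h=cv2.cvtColor(s["img"],cv2.COLOR_RGB2HSV); red=((h[...,0]<8)|(h[...,0]>172))&(h[...,1]>150)&(h[...,2]>80)
u=cv2.minEnclosingCircle(big(red,(225,165),(265,200)))[0]; print("pot scene",u,plane(s,[u],.043))
cv2.imwrite("pics/crop2.png",cv2.resize(s["img"][110:310,90:400,::-1],None,fx=2.5,fy=2.5,interpolation=cv2.INTER_CUBIC))
E
```

```text
cup [[0.4191, 0.3247]]
funnel [[0.4054, -0.3549]]
vial [[0.4098, -0.1658]]
bottle cap [[0.5811, 0.397]]
box [0.4033 0.1514] [0.0266 0.0917 0.0281 0.0956] [ -78.  -157.5  110.5   21.4]
obl [0.6218 0.1347] [0.1588 0.0828 0.1602 0.0807] [ -50.9 -140.6  128.3   38.4]
sq [ 0.6086 -0.152 ] [0.1396 0.1397 0.1406 0.1417] [ -86.5 -176.6   94.3    3. ]
obl div [[0.6599, 0.1462], [0.6008, 0.1053]]
sq div [[0.5852, -0.085], [0.5943, -0.2219]]
pot scene (244.5, 180.5) [[0.43628838 0.00472751 0.043     ]]
```

View pics/crop2.png

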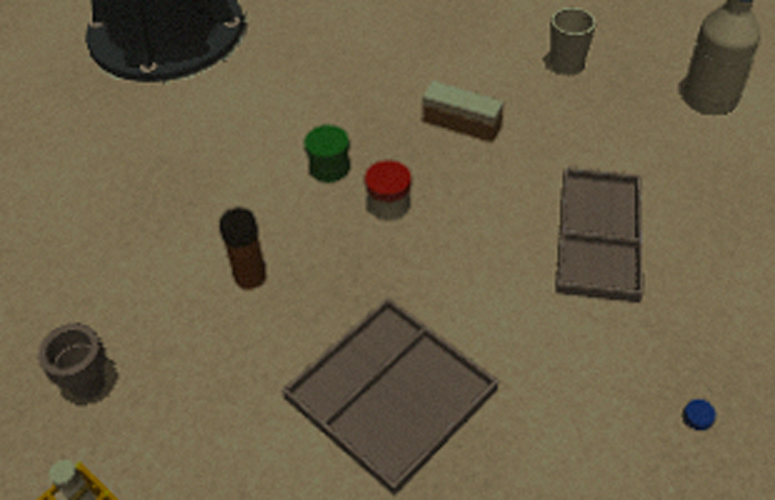

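The scene crop agrees with the top view: red pot at crop (388,185), funnel at (72,350), cup rim at (573,20). I'll start with the cup.

```bash
python3 - <<'E'
from rig import robot
from h import *
s=np.load("s.npy",allow_pickle=True).item()
f=lambda u:np.array(u)/2.5+[90,110]
print("scene cup",plane(s,f([(573,20)]),.07),"funnel",plane(s,f([(72,350)]),.064),"vial",plane(s,f([(239,224)]),.09))
goto(robot,.419,.325,.12,128.8)
E
```

```text
scene cup [[0.42130352 0.3270435  0.07      ]] funnel [[ 0.41182806 -0.3557947   0.064     ]] vial [[ 0.41770707 -0.16749248  0.09      ]]
turn -1.023 d [ 0.0028 -0.3346  0.079 ] | yaw 70.2 q6 -0.18 pos [0.2116 0.5876 0.1988] t 0.2
turn 2.119 d [-0.0028  0.3346  0.079 ] | yaw 70.2 q6 -0.18 pos [0.2116 0.5876 0.1988] t 0.2
```

Call:
{"name": "advance", "arguments": {"segments": [[[0,0,0],-0.1137],[[0,0,0],-0.1137],[[0,0,0],-0.1137],[[0,0,0],-0.1137],[[0,0,0],-0.1137],[[0,0,0],-0.1137],[[0,0,0],-0.1137],[[0,0,0],-0.1137],[[0,0,0],-0.1137],[[0,-0.033,0.008],0],[[0,-0.033,0.008],0],[[0,-0.033,0.008],0],[[0,-0.033,0.008],0],[[0,-0.033,0.008],0],[[0,-0.033,0.008],0],[[0,-0.033,0.008],0],[[0,-0.033,0.008],0],[[0,-0.033,0.008],0],[[0,-0.033,0.008],0]], "aperture": 0.087, "squeeze": 10}}

```text
time: 1.78
position: [0.4195, 0.3296, 0.1191]
tool_rot: [-0.332, 0.943, 0.0, 0.0]
ft_force: [0.7, 1.5, -0.3]
grip_width: 0.0869
grip_force: 0.0
```

```bash
python3 - <<'E'
from rig import robot
from h import *
goto(robot,.420,.326,.027,128.8)
E
```

```text
turn 0.0 d [ 0.0018 -0.0031  0.0921] | yaw 128.8 q6 -1.79 pos [0.4195 0.3296 0.1191] t 1.8
turn -3.141 d [-0.0018  0.0031  0.0921] | yaw 128.8 q6 -1.79 pos [0.4195 0.3296 0.1191] t 1.8
```

Call:
{"name": "advance", "arguments": {"segments": [[[0.002,-0.003,0],0],[[0,0,0.03],0],[[0,0,0.03],0],[[0,0,0.02],0],[[0,0,0.012],0],[[0,0,0],0]]}}

```text
time: 2.28
position: [0.4168, 0.3265, 0.0249]
tool_rot: [-0.332, 0.943, -0.0, -0.003]
ft_force: [-0.4, -0.7, -0.0]
grip_width: 0.0868
grip_force: 0.0
```

Call:
{"name": "advance", "arguments": {"segments": [[[0,0,0],0],[[0,0,0],0],[[0,0,0],0],[[0,0,0],0],[[0,0,0],0],[[0,0,0],0],[[0,0,0],0],[[0,0,0],0]], "aperture": 0.04, "squeeze": 5}}

```text
time: 2.95
position: [0.4194, 0.3275, 0.028]
tool_rot: [-0.332, 0.943, 0.0, 0.001]
ft_force: [-0.1, -0.6, 3.7]
grip_width: 0.0537
grip_force: 5.0
```

Call:
{"name": "advance", "arguments": {"segments": [[[0,0,0],0],[[0,0,0],0],[[0,0,0],0],[[0,0,0],0],[[0,0,0],0],[[0,0,0],0]], "aperture": 0.087}}

```text
time: 3.45
position: [0.4189, 0.3272, 0.0273]
tool_rot: [-0.332, 0.943, -0.0, -0.0]
ft_force: [-0.9, -0.4, 0.6]
grip_width: 0.0838
grip_force: 0.0
```

Call:
{"name": "advance", "arguments": {"segments": [[[0,0,0],0.1208],[[0,0,0],0.1208],[[0,0,0],0.1208],[[0,0,0],0.1208],[[0,0,0],0.1208],[[0,0,0],0.1208],[[0,0,0],0.1208],[[0,0,0],0.1208],[[0,0,0],0.1208],[[0,0,0],0.1208],[[0,0,0],0.1208],[[0,0,0],0.1208],[[0,0,0],0.1208],[[0,0,0],0]]}}

```text
time: 4.62
position: [0.419, 0.3273, 0.0274]
tool_rot: [0.433, 0.902, -0.0, -0.0]
ft_force: [0.1, -0.7, 0.3]
grip_width: 0.0869
grip_force: 0.0
```

Call:
{"name": "advance", "arguments": {"segments": [[[0,0,0],0],[[0,0,0],0],[[0,0,0],0],[[0,0,0],0],[[0,0,0],0],[[0,0,0],0],[[0,0,0],0],[[0,0,0],0]], "aperture": 0.04, "squeeze": 15}}

```text
time: 5.28
position: [0.4193, 0.3274, 0.0275]
tool_rot: [0.432, 0.902, 0.0, 0.0]
ft_force: [0.5, 0.3, 0.2]
grip_width: 0.0538
grip_force: 15.0
```

Call:
{"name": "advance", "arguments": {"segments": [[[0,0,-0.02],0],[[0,0,-0.03],0],[[0,0,-0.03],0],[[0,0,0],0],[[0,0,0],0],[[0,0,0],0]]}}

```text
time: 5.78
position: [0.4182, 0.3269, 0.107]
tool_rot: [0.432, 0.902, -0.001, -0.0]
ft_force: [-1.0, -0.4, -0.7]
grip_width: 0.0541
grip_force: 15.0
```

```bash
python3 - <<'E'
from rig import robot
from h import *
goto(robot,.6005,.1612,.11,38.8)
E
```

```text
turn 0.001 d [-0.2434  0.0382 -0.0032] | yaw 38.8 q6 -0.23 pos [0.4182 0.3269 0.107 ] t 5.8
turn -3.141 d [ 0.2434 -0.0382 -0.0032] | yaw 38.8 q6 -0.23 pos [0.4182 0.3269 0.107 ] t 5.8
```

Call:
{"name": "advance", "arguments": {"segments": [[[-0.02,0.003,0],0],[[-0.03,0.005,0],0],[[-0.03,0.005,0],0],[[-0.03,0.005,0],0],[[-0.03,0.005,0],0],[[-0.03,0.005,0],0],[[-0.03,0.005,0],0],[[-0.025,0.003,0],0],[[-0.018,0.002,0],0],[[0,0,0.02],0],[[0,0,0.02],0],[[0,0,0.015],0],[[0,0,0.01],0],[[0,0,0.005],0],[[0,0,0],0],[[0,0,0],0],[[0,0,0],0],[[0,0,0],0]]}}

```text
time: 7.28
position: [0.6018, 0.1621, 0.0385]
tool_rot: [0.432, 0.902, 0.001, 0.001]
ft_force: [0.7, 0.2, -0.7]
grip_width: 0.0541
grip_force: 15.0
```

```bash
python3 - <<'E'
from rig import robot
from h import *
goto(robot,.6005,.1612,.0325,38.8)
c=robot.camera("top"); cv2.imwrite("pics/a1.png",cv2.resize(c["img"][80:240,120:340,::-1],None,fx=3,fy=3))
E
```

```text
turn 0.001 d [ 0.0001 -0.0015  0.006 ] | yaw 38.9 q6 -0.59 pos [0.6018 0.1621 0.0385] t 7.3
turn -3.141 d [-0.0001  0.0015  0.006 ] | yaw 38.9 q6 -0.59 pos [0.6018 0.1621 0.0385] t 7.3
```

View pics/a1.png

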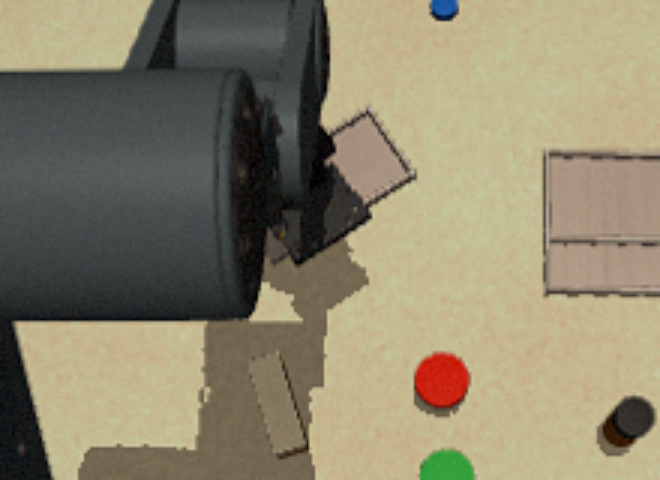

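The arm hides the cup, but the small compartment is visible at (370,155) and the gripper sits over the larger one. I'll lower until contact, release and retreat.

Call:
{"name": "advance", "arguments": {"segments": [[[0,-0.0015,0.003],0],[[0,0,0.002],0],[[0,0,0.001],0],[[0,0,0.001],0],[[0,0,0],0],[[0,0,0],0],[[0,0,0],0]]}}

```text
time: 7.92
position: [0.5999, 0.1608, 0.0313]
tool_rot: [0.432, 0.902, -0.0, 0.0]
ft_force: [-1.4, 0.3, 5.1]
grip_width: 0.054
grip_force: 15.0
```

Call:
{"name": "advance", "arguments": {"segments": [[[0,0,0],0],[[0,0,0],0],[[0,0,0],0],[[0,0,0],0],[[0,0,0],0],[[0,0,0],0],[[0,0,0],0]], "aperture": 0.075}}

```text
time: 8.5
position: [0.5998, 0.1609, 0.0303]
tool_rot: [0.432, 0.902, -0.0, -0.0]
ft_force: [-0.6, 0.2, -0.6]
grip_width: 0.0745
grip_force: 0.0
```

Call:
{"name": "advance", "arguments": {"segments": [[[0,0,0],0],[[0,0,-0.01],0],[[0,0,-0.03],0],[[0,0,-0.03],0],[[0,0,-0.03],0],[[0,0,-0.03],0],[[0,0,-0.02],0],[[0,0,0],0],[[0,0,0],0]], "aperture": 0.087}}

```text
time: 9.25
position: [0.6007, 0.161, 0.1827]
tool_rot: [0.432, 0.902, 0.001, 0.002]
ft_force: [-0.2, -0.2, -1.5]
grip_width: 0.0871
grip_force: 0.0
```

```bash
python3 - <<'E'
from rig import robot
from h import *
goto(robot,.4075,-.355,.18,128.8)
E
```

```text
turn -1.57 d [ 0.4739 -0.2811  0.0017] | yaw 38.8 q6 -0.6 pos [0.6007 0.161  0.1827] t 9.2
turn 1.572 d [-0.4739  0.2811  0.0017] | yaw 38.8 q6 -0.6 pos [0.6007 0.161  0.1827] t 9.2
```

Call:
{"name": "advance", "arguments": {"segments": [[[0,0,0],0.1208],[[0,0,0],0.1208],[[0,0,0],0.1208],[[0,0,0],0.1208],[[0,0,0],0.1208],[[0,0,0],0.1208],[[0,0,0],0.1208],[[0,0,0],0.1208],[[0,0,0],0.1208],[[0,0,0],0.1208],[[0,0,0],0.1208],[[0,0,0],0.1208],[[0,0,0],0.1208],[[0,0,0],0]]}}

```text
time: 10.42
position: [0.5984, 0.1607, 0.1787]
tool_rot: [0.943, 0.332, -0.002, -0.0]
ft_force: [0.0, -0.5, 0.3]
grip_width: 0.0864
grip_force: 0.0
```

Call:
{"name": "advance", "arguments": {"segments": [[[-0.03,0.018,0],0],[[-0.032,0.019,0],0],[[-0.032,0.019,0],0],[[-0.032,0.019,0],0],[[-0.032,0.019,0],0],[[-0.032,0.019,0],0],[[-0.032,0.019,0],0],[[-0.032,0.019,0],0],[[-0.032,0.019,0],0],[[-0.032,0.019,0],0],[[-0.032,0.019,0],0],[[-0.032,0.019,0],0],[[-0.032,0.019,0],0],[[-0.032,0.019,0],0],[[-0.028,0.016,0],0],[[0,0,0],0],[[0,0,0],0]]}}

```text
time: 11.83
position: [0.4059, -0.3563, 0.1795]
tool_rot: [0.943, 0.332, -0.0, -0.001]
ft_force: [-0.7, 0.5, 1.1]
grip_width: 0.0869
grip_force: 0.0
```

```bash
python3 - <<'E'
from rig import robot
from h import *
goto(robot,.4075,-.355,.041,-51.2)
c=robot.camera("top"); cv2.imwrite("pics/a2.png",np.hstack([cv2.resize(c["img"][100:200,180:280,::-1],(400,400),interpolation=cv2.INTER_CUBIC),cv2.resize(c["img"][120:250,380:510,::-1],(400,400),interpolation=cv2.INTER_CUBIC)]))
E
```

```text
turn -0.0 d [0.0021 0.0003 0.1385] | yaw -51.2 q6 -0.03 pos [ 0.4059 -0.3563  0.1795] t 11.8
turn 3.142 d [-0.0021 -0.0003  0.1385] | yaw -51.2 q6 -0.03 pos [ 0.4059 -0.3563  0.1795] t 11.8
```

View pics/a2.png

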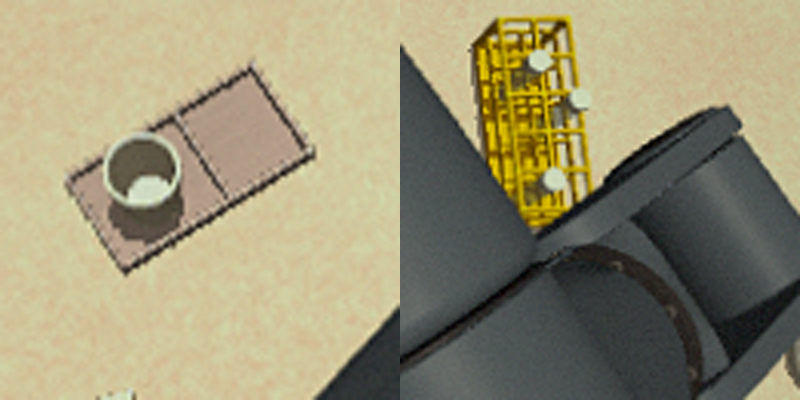

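The left half shows the cup standing in the larger compartment, rim centre at crop (142,170). The right half shows the wrist next to the rack but well above it.

```bash
python3 - <<'E'
from rig import robot
from h import *
c=robot.camera("top"); print(plane(c,[(142/4+180,170/4+100)],.074), "rack pts",plane(c,[(511/400*0+380+120*130/400,120+225*130/400),(380+150*130/400,120+180*130/400)],.09))
E
```

```text
[[0.59899606 0.16074236 0.074     ]] rack pts [[ 0.4985807  -0.39813725  0.09      ]
 [ 0.54133761 -0.42516424  0.09      ]]
```

Call:
{"name": "advance", "arguments": {"segments": [[[0.002,0,0.02],0],[[0,0,0.03],0],[[0,0,0.03],0],[[0,0,0.02],0],[[0,0,0],0],[[0,0,0],0]]}}

```text
time: 12.43
position: [0.4086, -0.3517, 0.0797]
tool_rot: [0.943, 0.334, -0.0, -0.002]
ft_force: [0.7, -1.1, 1.0]
grip_width: 0.0868
grip_force: 0.0
```

Call:
{"name": "advance", "arguments": {"segments": [[[0,0,0.02],0],[[0,0,0.012],0],[[0,0,0.006],0],[[0,0,0],0],[[0,0,0],0],[[0,0,0],0]]}}

```text
time: 12.93
position: [0.4094, -0.3547, 0.0437]
tool_rot: [0.943, 0.333, 0.0, 0.001]
ft_force: [-0.1, 0.2, -0.4]
grip_width: 0.0871
grip_force: 0.0
```

Call:
{"name": "advance", "arguments": {"segments": [[[0,0,0],0],[[0,0,0],0],[[0,0,0],0],[[0,0,0],0],[[0,0,0],0],[[0,0,0],0],[[0,0,0],0]], "aperture": 0.045, "squeeze": 6}}

```text
time: 13.52
position: [0.4086, -0.354, 0.0424]
tool_rot: [0.943, 0.333, -0.0, -0.0]
ft_force: [1.0, 0.3, -0.4]
grip_width: 0.0495
grip_force: 0.0
```

Call:
{"name": "advance", "arguments": {"segments": [[[0,0,0],0],[[0,0,0],0],[[0,0,0],0],[[0,0,0],0],[[0,0,0],0],[[0,0,0],0]], "aperture": 0.075}}

```text
time: 14.02
position: [0.4086, -0.354, 0.0425]
tool_rot: [0.943, 0.333, -0.0, -0.0]
ft_force: [-0.4, -0.4, -0.1]
grip_width: 0.0732
grip_force: 0.0
```

Call:
{"name": "advance", "arguments": {"segments": [[[0,0,0],-0.1208],[[0,0,0],-0.1208],[[0,0,0],-0.1208],[[0,0,0],-0.1208],[[0,0,0],-0.1208],[[0,0,0],-0.1208],[[0,0,0],-0.1208],[[0,0,0],-0.1208],[[0,0,0],-0.1208],[[0,0,0],-0.1208],[[0,0,0],-0.1208],[[0,0,0],-0.1208],[[0,0,0],-0.1208],[[0,0,0],0],[[0,0,0],0]]}}

```text
time: 15.27
position: [0.4086, -0.3541, 0.0425]
tool_rot: [0.433, 0.901, 0.0, 0.0]
ft_force: [-1.0, -0.2, 0.2]
grip_width: 0.0748
grip_force: 0.0
```

Call:
{"name": "advance", "arguments": {"segments": [[[0,0,0],0],[[0,0,0],0],[[0,0,0],0],[[0,0,0],0],[[0,0,0],0],[[0,0,0],0],[[0,0,0],0]], "aperture": 0.045, "squeeze": 25}}

```text
time: 15.85
position: [0.4086, -0.3541, 0.0424]
tool_rot: [0.432, 0.902, -0.0, 0.0]
ft_force: [0.3, 0.7, 0.8]
grip_width: 0.0455
grip_force: 0.0
```

Call:
{"name": "advance", "arguments": {"segments": [[[0,0,-0.02],0],[[0,0,-0.03],0],[[0,0,-0.03],0],[[0,0,-0.03],0],[[0,0,-0.02],0],[[0,0,-0.01],0],[[0,0,0],0],[[0,0,0],0],[[0,0,0],0]]}}

```text
time: 16.6
position: [0.4078, -0.3531, 0.1809]
tool_rot: [0.432, 0.902, 0.001, -0.001]
ft_force: [-0.4, -0.3, -0.7]
grip_width: 0.0449
grip_force: 0.0
```

```bash
python3 - <<'E'
from rig import robot
from h import *
goto(robot,.6,.1608,.16,38.8)
E
```

```text
turn 0.001 d [0.28   0.4718 0.0219] | yaw 38.8 q6 -1.6 pos [ 0.4078 -0.3531  0.1809] t 16.6
turn -3.141 d [-0.28   -0.4718  0.0219] | yaw 38.8 q6 -1.6 pos [ 0.4078 -0.3531  0.1809] t 16.6
```

The fingers closed on nothing, so I'll look.

Call:
{"name": "advance", "arguments": {"segments": [[[0,0.03,0],0],[[0,0.035,0],0],[[0,0.035,0],0],[[0,0.035,0],0],[[0,0.035,0],0],[[0,0.035,0],0],[[0,0.035,0],0],[[0,0.03,0],0],[[0,0,0],0]], "aperture": 0.087}}

```text
time: 17.35
position: [0.6221, -0.1803, 0.1799]
tool_rot: [0.43, 0.903, 0.001, -0.001]
ft_force: [-0.3, -0.4, -0.7]
grip_width: 0.0862
grip_force: 0.0
```

```bash
python3 - <<'E'
from rig import robot
from h import *
c=robot.camera("top"); s=robot.camera("scene")
cv2.imwrite("pics/a3.png",np.hstack([cv2.resize(c["img"][180:260,340:440,::-1],(400,320),interpolation=cv2.INTER_CUBIC),cv2.resize(s["img"][220:300,90:190,::-1],(400,320),interpolation=cv2.INTER_CUBIC)]))
E
```

```text
(no output)
```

View pics/a3.png

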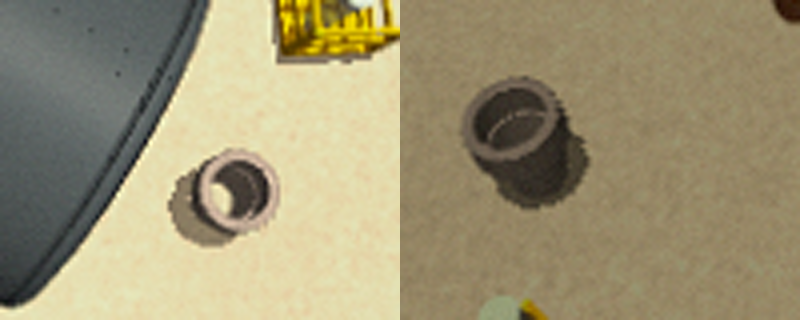

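The funnel stands where it was, collar at top-crop (238,191) and scene-crop (512,118). I'll go back, close again and watch from the scene camera while shut.

Call:
{"name": "advance", "arguments": {"segments": [[[0,-0.03,0],0],[[0,-0.035,0],0],[[0,-0.035,0],0],[[0,-0.035,0],0],[[0,-0.035,0],0],[[0,-0.035,0],0],[[0,-0.035,0],0],[[0,-0.03,0],0],[[0,0,0],0]], "aperture": 0.087}}

```text
time: 18.2
position: [0.4029, -0.3573, 0.1815]
tool_rot: [0.435, 0.9, -0.001, -0.002]
ft_force: [-0.1, -0.1, 0.4]
grip_width: 0.0872
grip_force: 0.0
```

Call:
{"name": "advance", "arguments": {"segments": [[[0,0,0.02],0],[[0,0,0.03],0],[[0,0,0.03],0],[[0,0,0.03],0],[[0,0,0.018],0],[[0,0,0.01],0],[[0,0,0],0],[[0,0,0],0]]}}

```text
time: 18.87
position: [0.4081, -0.354, 0.0442]
tool_rot: [0.432, 0.902, 0.0, -0.001]
ft_force: [0.2, -0.4, -0.1]
grip_width: 0.0869
grip_force: 0.0
```

Call:
{"name": "advance", "arguments": {"segments": [[[0,0,0],0],[[0,0,0],0],[[0,0,0],0],[[0,0,0],0],[[0,0,0],0],[[0,0,0],0],[[0,0,0],0]], "aperture": 0.060, "squeeze": 6}}

```text
time: 19.45
position: [0.4087, -0.3541, 0.0447]
tool_rot: [0.432, 0.902, -0.0, 0.0]
ft_force: [-1.0, 0.3, 0.0]
grip_width: 0.0607
grip_force: 0.0
```

```bash
python3 - <<'E'
from rig import robot
from h import *
o=robot.get_obs();print(o["position"])
s=robot.camera("scene")
print("tcp px",proj(s,o["position"]))
cv2.imwrite("pics/a4.png",cv2.resize(s["img"][200:320,60:210,::-1],(750,600),interpolation=cv2.INTER_CUBIC))
E
```

```text
[ 0.40870439 -0.35406237  0.0446714 ]
tcp px [[121.26885067 253.23540149]]
```

View pics/a4.png

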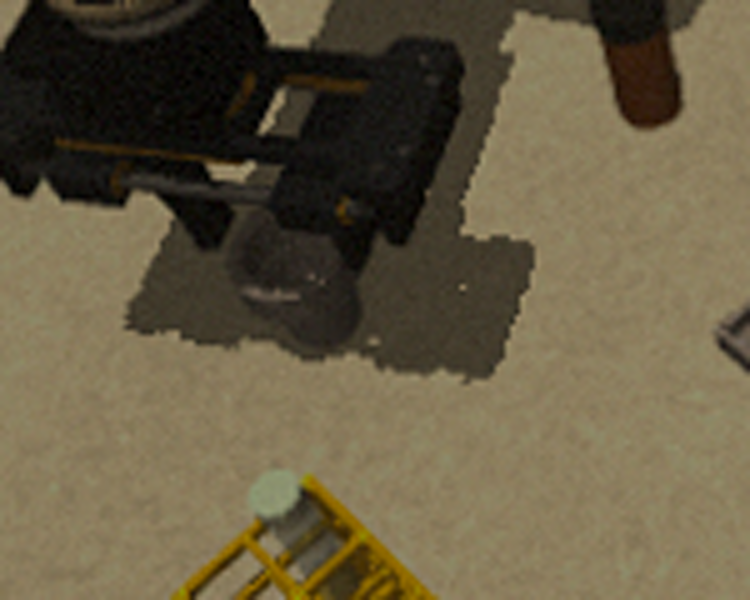

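```bash
python3 - <<'E'
from rig import robot
from h import *
o=robot.get_obs();s=robot.camera("scene");M=R.from_quat(o["tool_rot"]).as_matrix();p=o["position"]
f=lambda P:((proj(s,P)-[60,200])*5).round(0).tolist()
for b in (0,.0187,.03):
  for w in (-.045,-.030,.030,.045): print(b,w,f(p+M[:,1]*w-M[:,2]*b))
print("rim",f([.4075,-.355,.064]),f([.4075,-.355,0]))
E
```

```text
0 -0.045 [[216.0, 255.0]]
0 -0.03 [[246.0, 258.0]]
0 0.03 [[368.0, 274.0]]
0 0.045 [[399.0, 278.0]]
0.0187 -0.045 [[202.0, 233.0]]
0.0187 -0.03 [[233.0, 236.0]]
0.0187 0.03 [[357.0, 252.0]]
0.0187 0.045 [[388.0, 256.0]]
0.03 -0.045 [[194.0, 219.0]]
0.03 -0.03 [[225.0, 223.0]]
0.03 0.03 [[350.0, 238.0]]
0.03 0.045 [[382.0, 242.0]]
rim [[291.0, 243.0]] [[331.0, 315.0]]
```

Projected and seen fingertips agree to within about 9 mm, with the fingers straddling the funnel high up. I'll lower the hand and squeeze again.

Call:
{"name": "advance", "arguments": {"segments": [[[0,0,0],0],[[0,0,0],0],[[0,0,0],0],[[0,0,0],0]], "aperture": 0.08}}

```text
time: 19.88
position: [0.4086, -0.354, 0.0444]
tool_rot: [0.432, 0.902, 0.0, -0.0]
ft_force: [0.6, -0.2, -1.3]
grip_width: 0.0766
grip_force: 0.0
```

Call:
{"name": "advance", "arguments": {"segments": [[[0,0,0.008],0],[[0,0,0.006],0],[[0,0,0],0],[[0,0,0],0]]}}

```text
time: 20.22
position: [0.4082, -0.3536, 0.0296]
tool_rot: [0.432, 0.902, 0.0, -0.001]
ft_force: [-0.5, -0.5, 0.1]
grip_width: 0.0798
grip_force: 0.0
```

Call:
{"name": "advance", "arguments": {"segments": [[[0,0,0],0],[[0,0,0],0],[[0,0,0],0],[[0,0,0],0],[[0,0,0],0],[[0,0,0],0],[[0,0,0],0]], "aperture": 0.045, "squeeze": 6}}

```text
time: 20.8
position: [0.4086, -0.3542, 0.0306]
tool_rot: [0.432, 0.902, -0.0, 0.0]
ft_force: [-0.9, -0.5, 0.8]
grip_width: 0.0554
grip_force: 6.0
```

Call:
{"name": "advance", "arguments": {"segments": [[[0,0,0],0],[[0,0,0],0]]}}

```text
time: 20.97
position: [0.4087, -0.3542, 0.0306]
tool_rot: [0.432, 0.902, -0.0, 0.0]
ft_force: [0.2, -0.6, 0.3]
grip_width: 0.0556
grip_force: 6.0
```

Contact at TCP z = 0.031, so the pads start higher than I assumed. I'll go 8 mm lower and centre the funnel by squeezing in two directions.

Call:
{"name": "advance", "arguments": {"segments": [[[0,0,0],0],[[0,0,0],0],[[0,0,0],0],[[0,0,0],0],[[0,0,0.005],0],[[0,0,0.003],0],[[0,0,0],0]], "aperture": 0.075}}

```text
time: 21.55
position: [0.4082, -0.3535, 0.0216]
tool_rot: [0.432, 0.902, 0.0, -0.001]
ft_force: [-0.1, -0.4, -0.9]
grip_width: 0.0746
grip_force: 0.0
```

Call:
{"name": "advance", "arguments": {"segments": [[[0,0,0],0.1208],[[0,0,0],0.1208],[[0,0,0],0.1208],[[0,0,0],0.1208],[[0,0,0],0.1208],[[0,0,0],0.1208],[[0,0,0],0.1208],[[0,0,0],0.1208],[[0,0,0],0.1208],[[0,0,0],0.1208],[[0,0,0],0.1208],[[0,0,0],0.1208],[[0,0,0],0.1208],[[0,0,0],0],[[0,0,0],0]]}}

```text
time: 22.8
position: [0.4085, -0.354, 0.0223]
tool_rot: [0.943, 0.334, -0.0, -0.0]
ft_force: [-0.2, -0.0, -0.0]
grip_width: 0.0752
grip_force: 0.0
```

Call:
{"name": "advance", "arguments": {"segments": [[[0,0,0],0],[[0,0,0],0],[[0,0,0],0],[[0,0,0],0],[[0,0,0],0],[[0,0,0],0],[[0,0,0],0]], "aperture": 0.045, "squeeze": 6}}

```text
time: 23.38
position: [0.4087, -0.3542, 0.0225]
tool_rot: [0.943, 0.333, 0.0, 0.0]
ft_force: [-0.1, -0.2, -0.5]
grip_width: 0.0567
grip_force: 6.0
```

Call:
{"name": "advance", "arguments": {"segments": [[[0,0,0],0],[[0,0,0],0],[[0,0,0],0],[[0,0,0],0],[[0,0,0],0],[[0,0,0],0]], "aperture": 0.075}}

```text
time: 23.88
position: [0.4086, -0.354, 0.0224]
tool_rot: [0.943, 0.333, -0.0, -0.0]
ft_force: [-0.5, 0.9, 0.2]
grip_width: 0.0746
grip_force: 0.0
```

Call:
{"name": "advance", "arguments": {"segments": [[[0,0,0],-0.1208],[[0,0,0],-0.1208],[[0,0,0],-0.1208],[[0,0,0],-0.1208],[[0,0,0],-0.1208],[[0,0,0],-0.1208],[[0,0,0],-0.1208],[[0,0,0],-0.1208],[[0,0,0],-0.1208],[[0,0,0],-0.1208],[[0,0,0],-0.1208],[[0,0,0],-0.1208],[[0,0,0],-0.1208],[[0,0,0],0],[[0,0,0],0]]}}

```text
time: 25.13
position: [0.4086, -0.3541, 0.0225]
tool_rot: [0.433, 0.901, 0.0, 0.0]
ft_force: [0.3, 0.6, -0.6]
grip_width: 0.0753
grip_force: 0.0
```

Call:
{"name": "advance", "arguments": {"segments": [[[0,0,0],0],[[0,0,0],0],[[0,0,0],0],[[0,0,0],0],[[0,0,0],0],[[0,0,0],0],[[0,0,0],0],[[0,0,0],0]], "aperture": 0.045, "squeeze": 25}}

```text
time: 25.8
position: [0.4086, -0.3541, 0.0225]
tool_rot: [0.432, 0.902, -0.0, 0.0]
ft_force: [-0.1, 0.9, 0.1]
grip_width: 0.0552
grip_force: 24.9
```

Call:
{"name": "advance", "arguments": {"segments": [[[0,0,-0.02],0],[[0,0,-0.03],0],[[0,0,-0.03],0],[[0,0,-0.03],0],[[0,0,-0.02],0],[[0,0,-0.01],0],[[0,0,0],0],[[0,0,0],0],[[0,0,0],0]]}}

```text
time: 26.55
position: [0.4078, -0.353, 0.1608]
tool_rot: [0.432, 0.902, 0.001, -0.002]
ft_force: [-1.1, -0.2, -1.3]
grip_width: 0.0551
grip_force: 24.9
```

```bash
python3 - <<'E'
from rig import robot
from h import *
goto(robot,.6,.1608,.16,38.8)
E
```

```text
turn 0.001 d [0.2799 0.4717 0.0019] | yaw 38.8 q6 -1.6 pos [ 0.4078 -0.353   0.1608] t 26.6
turn -3.141 d [-0.2799 -0.4717  0.0019] | yaw 38.8 q6 -1.6 pos [ 0.4078 -0.353   0.1608] t 26.6
```

Call:
{"name": "advance", "arguments": {"segments": [[[0.01,0.017,0],0],[[0.018,0.03,0],0],[[0.018,0.03,0],0],[[0.018,0.03,0],0],[[0.018,0.03,0],0],[[0.018,0.03,0],0],[[0.018,0.03,0],0],[[0.018,0.03,0],0],[[0.018,0.03,0],0],[[0.018,0.03,0],0],[[0.018,0.03,0],0],[[0.018,0.03,0],0],[[0.018,0.03,0],0],[[0.018,0.03,0],0],[[0.018,0.03,0],0],[[0.012,0.022,0],0],[[0.004,0.01,0],0]]}}

```text
time: 27.97
position: [0.5991, 0.1601, 0.16]
tool_rot: [0.43, 0.903, -0.0, -0.002]
ft_force: [0.7, -0.1, -1.2]
grip_width: 0.0547
grip_force: 24.9
```

Call:
{"name": "advance", "arguments": {"segments": [[[0,0,0],0],[[0,0,0],0],[[0,0,0],0],[[0,0,0],0]]}}

```text
time: 28.3
position: [0.5987, 0.1549, 0.1619]
tool_rot: [0.433, 0.902, -0.001, -0.001]
ft_force: [-0.1, -0.2, -1.2]
grip_width: 0.0553
grip_force: 24.9
```

```bash
python3 - <<'E'
from rig import robot
from h import *
goto(robot,.6,.1608,.12,38.8)
E
```

```text
turn -0.001 d [0.0038 0.0047 0.0419] | yaw 38.7 q6 -0.6 pos [0.5987 0.1549 0.1619] t 28.3
turn 3.14 d [-0.0038 -0.0047  0.0419] | yaw 38.7 q6 -0.6 pos [0.5987 0.1549 0.1619] t 28.3
```

Call:
{"name": "advance", "arguments": {"segments": [[[0.004,0.005,0],0],[[0,0,0.02],0],[[0,0,0.02],0],[[0,0,0.01],0],[[0,0,0],0],[[0,0,0],0],[[0,0,0],0],[[0,0,0],0],[[0,0,0],0],[[0,0,0],0]]}}

```text
time: 29.13
position: [0.6015, 0.163, 0.1133]
tool_rot: [0.432, 0.902, 0.0, 0.001]
ft_force: [-0.1, -0.3, -1.3]
grip_width: 0.0549
grip_force: 24.9
```

```bash
python3 - <<'E'
from rig import robot
from h import *
goto(robot,.6,.1608,.0575,38.8)
E
```

```text
turn 0.001 d [-0.0007 -0.0026  0.0558] | yaw 38.8 q6 -0.59 pos [0.6015 0.163  0.1133] t 29.1
turn -3.141 d [0.0007 0.0026 0.0558] | yaw 38.8 q6 -0.59 pos [0.6015 0.163  0.1133] t 29.1
```

Call:
{"name": "advance", "arguments": {"segments": [[[-0.0007,-0.0026,0.005],0],[[0,0,0.005],0],[[0,0,0],0],[[0,0,0],0],[[0,0,0],0],[[0,0,0],0],[[0,0,0],0],[[0,0,0],0]]}}

```text
time: 29.8
position: [0.5995, 0.1607, 0.1026]
tool_rot: [0.432, 0.902, 0.0, 0.0]
ft_force: [-0.4, 0.4, -1.0]
grip_width: 0.055
grip_force: 24.9
```

```bash
python3 - <<'E'
from rig import robot
from h import *
goto(robot,.6,.1608,.0575,38.8)
E
```

```text
turn 0.001 d [-0.0003  0.0004  0.0451] | yaw 38.8 q6 -0.6 pos [0.5995 0.1607 0.1026] t 29.8
turn -3.141 d [ 0.0003 -0.0004  0.0451] | yaw 38.8 q6 -0.6 pos [0.5995 0.1607 0.1026] t 29.8
```

Call:
{"name": "advance", "arguments": {"segments": [[[0,0,0.006],0],[[0,0,0.006],0],[[0,0,0.005],0],[[0,0,0.005],0],[[0,0,0.005],0],[[0,0,0.004],0],[[0,0,0.003],0],[[0,0,0.003],0],[[0,0,0],0],[[0,0,0],0],[[0,0,0],0],[[0,0,0],0]]}}

```text
time: 30.8
position: [0.5994, 0.1606, 0.0657]
tool_rot: [0.432, 0.902, 0.0, 0.0]
ft_force: [0.3, 0.0, -0.8]
grip_width: 0.0548
grip_force: 24.9
```

Call:
{"name": "advance", "arguments": {"segments": [[[0,0,0.003],0],[[0,0,0.002],0],[[0,0,0.002],0],[[0,0,0],0],[[0,0,0],0],[[0,0,0],0]]}}

```text
time: 31.3
position: [0.5993, 0.1606, 0.0584]
tool_rot: [0.432, 0.902, -0.0, -0.0]
ft_force: [-0.1, 0.4, -0.8]
grip_width: 0.0549
grip_force: 24.9
```

No contact so far, so it's going in cleanly. About 2 mm to go.

Call:
{"name": "advance", "arguments": {"segments": [[[0,0,0.001],0],[[0,0,0.001],0],[[0,0,0.0005],0],[[0,0,0],0],[[0,0,0],0],[[0,0,0],0]]}}

```text
time: 31.8
position: [0.6003, 0.1609, 0.0569]
tool_rot: [0.432, 0.902, 0.001, 0.001]
ft_force: [0.0, 0.9, 5.3]
grip_width: 0.0549
grip_force: 24.9
```

Call:
{"name": "advance", "arguments": {"segments": [[[0,0,0],0],[[0,0,0],0],[[0,0,0],0],[[0,0,0],0],[[0,0,0],0],[[0,0,0],0],[[0,0,0],0],[[0,0,-0.005],0],[[0,0,-0.01],0],[[0,0,-0.02],0],[[0,0,-0.03],0],[[0,0,-0.03],0],[[0,0,-0.03],0],[[0,0,0],0]], "aperture": 0.08}}

```text
time: 32.97
position: [0.6041, 0.1613, 0.1889]
tool_rot: [0.432, 0.902, 0.004, 0.006]
ft_force: [0.2, 0.6, 0.6]
grip_width: 0.0796
grip_force: 0.0
```

```bash
python3 - <<'E'
from rig import robot
from h import *
goto(robot,.4145,-.1665,.17,90)
E
```

```text
turn -0.893 d [ 0.1898 -0.3278  0.0157] | yaw 38.9 q6 -0.6 pos [0.6041 0.1613 0.1889] t 33.0
turn 2.249 d [-0.1898  0.3278  0.0157] | yaw 38.9 q6 -0.6 pos [0.6041 0.1613 0.1889] t 33.0
```

Call:
{"name": "advance", "arguments": {"segments": [[[0,0,0],0],[[0,0,0],0],[[0,0,0],0]], "aperture": 0.08}}

```text
time: 33.22
position: [0.5982, 0.1606, 0.18]
tool_rot: [0.432, 0.902, -0.001, -0.001]
ft_force: [-0.4, -0.1, -0.3]
grip_width: 0.0802
grip_force: 0.0
```

```bash
python3 - <<'E'
from rig import robot
from h import *
goto(robot,.411,-.166,.17,38.8)
E
```

```text
turn 0.001 d [-0.1372 -0.3505  0.0106] | yaw 38.8 q6 -0.6 pos [0.5982 0.1606 0.18  ] t 33.2
turn -3.141 d [0.1372 0.3505 0.0106] | yaw 38.8 q6 -0.6 pos [0.5982 0.1606 0.18  ] t 33.2
```

Call:
{"name": "advance", "arguments": {"segments": [[[-0.008,-0.02,0],0],[[-0.012,-0.03,0.001],0],[[-0.012,-0.03,0.001],0],[[-0.012,-0.03,0.001],0],[[-0.012,-0.03,0.001],0],[[-0.012,-0.03,0.001],0],[[-0.012,-0.03,0.001],0],[[-0.012,-0.03,0.001],0],[[-0.012,-0.03,0.001],0],[[-0.012,-0.03,0.001],0],[[-0.012,-0.03,0.001],0],[[-0.009,-0.0305,0.001],0],[[0,0,0],0],[[0,0,0],0],[[0,0,0],0],[[0,0,0],0]]}}

```text
time: 34.55
position: [0.4123, -0.1648, 0.1695]
tool_rot: [0.431, 0.902, 0.0, -0.001]
ft_force: [0.3, -0.2, 0.3]
grip_width: 0.08
grip_force: 0.0
```

```bash
python3 - <<'E'
from rig import robot
from h import *
goto(robot,.411,-.166,.030,38.8)
c=robot.camera("top"); cv2.imwrite("pics/a5.png",cv2.resize(c["img"][90:220,180:340,::-1],(800,650))[:600])
E
```

```text
turn 0.002 d [-0.0003 -0.0018  0.1395] | yaw 38.9 q6 -1.31 pos [ 0.4123 -0.1648  0.1695] t 34.5
turn -3.14 d [0.0003 0.0018 0.1395] | yaw 38.9 q6 -1.31 pos [ 0.4123 -0.1648  0.1695] t 34.5
```

View pics/a5.png

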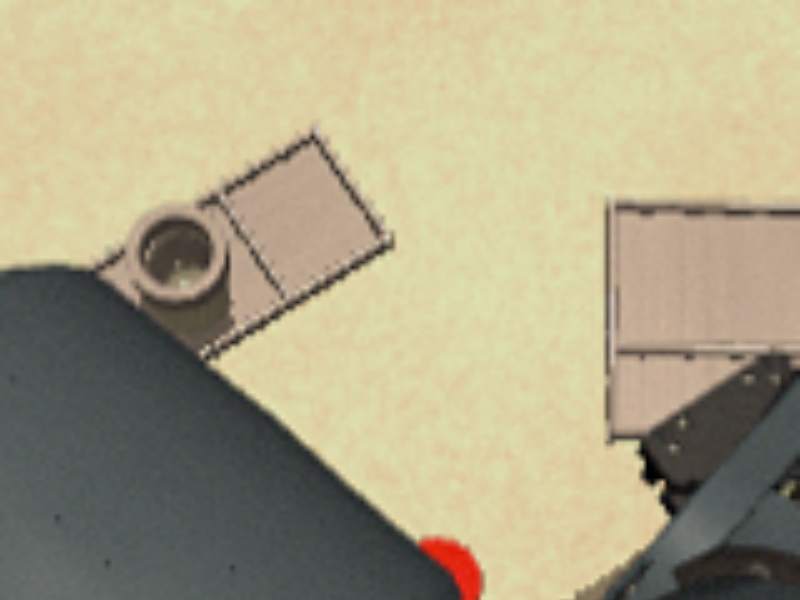

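The funnel is seated level in the cup, collar centre at crop (177,255). The small compartment at (305,215) is free. Next is the vial.

Call:
{"name": "advance", "arguments": {"segments": [[[0,-0.002,0.02],0],[[0,0,0.03],0],[[0,0,0.03],0],[[0,0,0.03],0],[[0,0,0.02],0],[[0,0,0.009],0],[[0,0,0],0],[[0,0,0],0],[[0,0,0],0]]}}

```text
time: 35.35
position: [0.4117, -0.1673, 0.0319]
tool_rot: [0.431, 0.902, -0.0, 0.001]
ft_force: [0.9, 1.1, -0.4]
grip_width: 0.0802
grip_force: 0.0
```

Call:
{"name": "advance", "arguments": {"segments": [[[0,0,0],0],[[0,0,0],0],[[0,0,0],0],[[0,0,0],0],[[0,0,0],0],[[0,0,0],0],[[0,0,0],0],[[0,0,0],0],[[0,0,0],0],[[0,0,0],0]], "aperture": 0.025, "squeeze": 20}}

```text
time: 36.18
position: [0.4108, -0.1671, 0.0309]
tool_rot: [0.432, 0.902, 0.0, 0.0]
ft_force: [0.3, 0.6, 0.1]
grip_width: 0.0351
grip_force: 20.0
```

Call:
{"name": "advance", "arguments": {"segments": [[[0,0,-0.02],0],[[0,0,-0.03],0],[[0,0,-0.03],0],[[0,0,-0.03],0],[[0,0,-0.02],0],[[0,0,0],0],[[0,0,0],0],[[0,0,0],0],[[0,0,0],0]]}}

```text
time: 36.93
position: [0.4096, -0.1663, 0.1596]
tool_rot: [0.432, 0.902, 0.0, -0.002]
ft_force: [0.2, -0.4, -0.9]
grip_width: 0.0353
grip_force: 20.0
```

```bash
python3 - <<'E'
from rig import robot
from h import *
goto(robot,.6506,.0989,.16,38.8)
E
```

```text
turn 0.001 d [ 0.0557  0.354  -0.0006] | yaw 38.8 q6 -1.32 pos [ 0.4096 -0.1663  0.1596] t 36.9
turn -3.141 d [-0.0557 -0.354  -0.0006] | yaw 38.8 q6 -1.32 pos [ 0.4096 -0.1663  0.1596] t 36.9
```

Call:
{"name": "advance", "arguments": {"segments": [[[0.003,0.02,0],0],[[0.005,0.03,0],0],[[0.005,0.03,0],0],[[0.005,0.03,0],0],[[0.005,0.03,0],0],[[0.005,0.03,0],0],[[0.005,0.03,0],0],[[0.005,0.03,0],0],[[0.005,0.03,0],0],[[0.005,0.03,0],0],[[0.004,0.03,0],0],[[0.003,0.02,0],0],[[0.001,0.014,0],0],[[0,0,0],0],[[0,0,0],0],[[0,0,0],0],[[0,0,0],0],[[0,0,0],0],[[0,0,0],0]]}}

```text
time: 38.52
position: [0.6509, 0.0977, 0.1611]
tool_rot: [0.432, 0.902, -0.0, -0.0]
ft_force: [0.6, 0.8, 0.6]
grip_width: 0.0348
grip_force: 20.0
```

```bash
python3 - <<'E'
from rig import robot
from h import *
goto(robot,.6506,.0989,.0349,38.8)
E
```

```text
turn -0.0 d [0.0011 0.0006 0.1262] | yaw 38.8 q6 -0.7 pos [0.6509 0.0977 0.1611] t 38.5
turn 3.141 d [-0.0011 -0.0006  0.1262] | yaw 38.8 q6 -0.7 pos [0.6509 0.0977 0.1611] t 38.5
```

Call:
{"name": "advance", "arguments": {"segments": [[[0.001,0,0.02],0],[[0,0,0.03],0],[[0,0,0.03],0],[[0,0,0.02],0],[[0,0,0.015],0],[[0,0,0.006],0],[[0,0,0],0],[[0,0,0],0],[[0,0,0],0],[[0,0,0],0]]}}

```text
time: 39.35
position: [0.6519, 0.0992, 0.0416]
tool_rot: [0.432, 0.902, 0.001, 0.001]
ft_force: [0.3, 0.1, -0.3]
grip_width: 0.0352
grip_force: 20.0
```

Call:
{"name": "advance", "arguments": {"segments": [[[0,0,0.002],0],[[0,0,0.002],0],[[0,0,0.001],0],[[0,0,0],0],[[0,0,0],0],[[0,0,0],0]]}}

```text
time: 39.85
position: [0.6507, 0.0993, 0.035]
tool_rot: [0.432, 0.902, -0.0, 0.0]
ft_force: [0.7, -0.9, -0.5]
grip_width: 0.0351
grip_force: 20.0
```

Call:
{"name": "advance", "arguments": {"segments": [[[0,0,0.001],0],[[0,0,0.0005],0],[[0,0,0],0],[[0,0,0],0],[[0,0,0],0]]}}

```text
time: 40.27
position: [0.6512, 0.0992, 0.0348]
tool_rot: [0.432, 0.902, 0.0, 0.001]
ft_force: [-0.4, -0.0, 6.2]
grip_width: 0.0351
grip_force: 20.1
```

Call:
{"name": "advance", "arguments": {"segments": [[[0,0,0],0],[[0,0,0],0],[[0,0,0],0],[[0,0,0],0],[[0,0,0],0],[[0,0,0],0],[[0,0,0],0],[[0,0,-0.005],0],[[0,0,-0.01],0],[[0,0,-0.02],0],[[0,0,-0.03],0],[[0,0,-0.03],0],[[0,0,-0.03],0],[[0,0,0],0],[[0,0,0],0],[[0,0,0],0],[[0,0,0],0]], "aperture": 0.07}}

```text
time: 41.68
position: [0.6495, 0.0994, 0.1574]
tool_rot: [0.432, 0.902, -0.001, -0.001]
ft_force: [0.3, -0.3, 0.1]
grip_width: 0.0698
grip_force: 0.0
```

```bash
python3 - <<'E'
from rig import robot
from h import *
goto(robot,.4033,.1514,.15,-68.1)
c=robot.camera("top")
E
```

```text
turn -1.275 d [0.209  0.1401 0.0081] | yaw 38.8 q6 -0.7 pos [0.6495 0.0994 0.1574] t 41.7
turn 1.866 d [-0.209  -0.1401  0.0081] | yaw 38.8 q6 -0.7 pos [0.6495 0.0994 0.1574] t 41.7
```

Call:
{"name": "advance", "arguments": {"segments": [[[0,0,0],-0.1159],[[0,0,0],-0.1159],[[0,0,0],-0.1159],[[0,0,0],-0.1159],[[0,0,0],-0.1159],[[0,0,0],-0.1159],[[0,0,0],-0.1159],[[0,0,0],-0.1159],[[0,0,0],-0.1159],[[0,0,0],-0.1159],[[0,0,0],-0.1159],[[0,0,0],0]]}}

```text
time: 42.73
position: [0.6498, 0.0993, 0.1568]
tool_rot: [-0.191, 0.982, 0.0, -0.001]
ft_force: [-0.1, -0.4, 0.4]
grip_width: 0.0701
grip_force: 0.0
```

Call:
{"name": "advance", "arguments": {"segments": [[[0.02,0.014,0],0],[[0.03,0.02,0],0],[[0.03,0.02,0],0],[[0.03,0.02,0],0],[[0.03,0.02,0],0],[[0.03,0.02,0],0],[[0.025,0.017,0],0],[[0.014,0.009,0],0],[[0,0,0],0],[[0,0,0],0],[[0,0,0],0],[[0,0,0],0],[[0,0,0],0]], "aperture": 0.06}}

```text
time: 43.82
position: [0.4063, 0.1511, 0.1584]
tool_rot: [-0.189, 0.982, -0.0, 0.001]
ft_force: [0.3, 0.3, 0.6]
grip_width: 0.0599
grip_force: 0.0
```

```bash
python3 - <<'E'
from rig import robot
from h import *
goto(robot,.4033,.1514,.016,111.9)
E
```

```text
turn -0.002 d [0.0028 0.0015 0.1424] | yaw 111.8 q6 -1.85 pos [0.4063 0.1511 0.1584] t 43.8
turn 3.14 d [-0.0028 -0.0015  0.1424] | yaw 111.8 q6 -1.85 pos [0.4063 0.1511 0.1584] t 43.8
```

Call:
{"name": "advance", "arguments": {"segments": [[[0.002,0.001,0.02],0],[[0,0,0.03],0],[[0,0,0.03],0],[[0,0,0.03],0],[[0,0,0.02],0],[[0,0,0.012],0],[[0,0,0],0],[[0,0,0],0],[[0,0,0],0],[[0,0,0],0]]}}

```text
time: 44.65
position: [0.4034, 0.1515, 0.0172]
tool_rot: [-0.19, 0.982, -0.0, 0.001]
ft_force: [-0.2, -0.8, -0.4]
grip_width: 0.0599
grip_force: 0.0
```

Call:
{"name": "advance", "arguments": {"segments": [[[0,0,0],0],[[0,0,0],0],[[0,0,0],0],[[0,0,0],0],[[0,0,0],0],[[0,0,0],0],[[0,0,0],0],[[0,0,0],0],[[0,0,0],0],[[0,0,0],0]], "aperture": 0.02, "squeeze": 15}}

```text
time: 45.48
position: [0.4024, 0.1516, 0.0165]
tool_rot: [-0.19, 0.982, 0.0, 0.0]
ft_force: [0.2, 0.1, 2.1]
grip_width: 0.0295
grip_force: 15.0
```

Call:
{"name": "advance", "arguments": {"segments": [[[0,0,-0.02],0],[[0,0,-0.03],0],[[0,0,-0.03],0],[[0,0,-0.03],0],[[0,0,0],0],[[0,0,0],0],[[0,0,0],0],[[0,0,0],0]]}}

```text
time: 46.15
position: [0.401, 0.1513, 0.1252]
tool_rot: [-0.19, 0.982, 0.0, -0.002]
ft_force: [-0.5, 0.2, -1.1]
grip_width: 0.0294
grip_force: 15.0
```

```bash
python3 - <<'E'
from rig import robot
from h import *
goto(robot,.5647,-.1547,.12,3.55)
E
```

```text
turn -1.251 d [ 0.3155 -0.1444  0.0048] | yaw 111.9 q6 -1.85 pos [0.401  0.1513 0.1252] t 46.1
turn 1.891 d [-0.3155  0.1444  0.0048] | yaw 111.9 q6 -1.85 pos [0.401  0.1513 0.1252] t 46.1
```

Call:
{"name": "advance", "arguments": {"segments": [[[0,0,0],0.1182],[[0,0,0],0.1182],[[0,0,0],0.1182],[[0,0,0],0.1182],[[0,0,0],0.1182],[[0,0,0],0.1182],[[0,0,0],0.1182],[[0,0,0],0.1182],[[0,0,0],0.1182],[[0,0,0],0.1182],[[0,0,0],0.1182],[[0,0,0],0.1182],[[0,0,0],0.1182],[[0,0,0],0.1182],[[0,0,0],0.1182],[[0,0,0],0.1182]]}}

```text
time: 47.48
position: [0.4011, 0.1513, 0.1248]
tool_rot: [0.687, 0.726, -0.002, -0.001]
ft_force: [0.3, 0.4, -0.6]
grip_width: 0.0293
grip_force: 15.0
```

Call:
{"name": "advance", "arguments": {"segments": [[[-0.02,0.009,0],0],[[-0.03,0.0137,0],0],[[-0.03,0.0137,0],0],[[-0.03,0.0137,0],0],[[-0.03,0.0137,0],0],[[-0.03,0.0137,0],0],[[-0.03,0.0137,0],0],[[-0.03,0.0137,0],0],[[-0.03,0.0137,0],0],[[-0.03,0.0137,0],0],[[-0.02,0.009,0],0],[[-0.005,0.003,0],0],[[0,0,0],0],[[0,0,0],0],[[0,0,0],0],[[0,0,0],0],[[0,0,0],0],[[0,0,0],0]]}}

```text
time: 48.98
position: [0.5655, -0.153, 0.1266]
tool_rot: [0.685, 0.729, -0.0, -0.0]
ft_force: [-0.2, -0.1, -1.3]
grip_width: 0.0294
grip_force: 15.0
```

```bash
python3 - <<'E'
from rig import robot
from h import *
goto(robot,.5647,-.1547,.0205,3.55)
s=robot.camera("scene"); cv2.imwrite("pics/a6.png",cv2.resize(s["img"][150:330,180:380,::-1],(660,594),interpolation=cv2.INTER_CUBIC))
E
```

```text
turn 0.001 d [-0.0017 -0.0008  0.1061] | yaw 3.6 q6 -0.52 pos [ 0.5655 -0.153   0.1266] t 49.0
turn -3.141 d [0.0017 0.0008 0.1061] | yaw 3.6 q6 -0.52 pos [ 0.5655 -0.153   0.1266] t 49.0
```

View pics/a6.png

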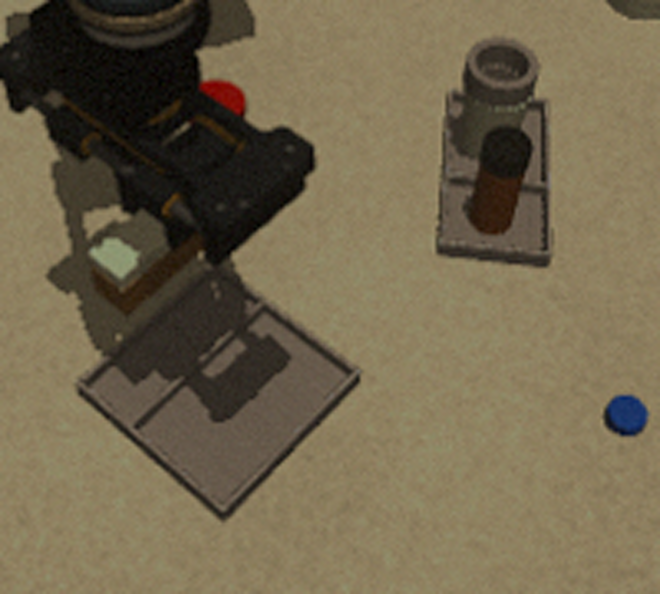

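The box hangs level above the narrow strip at (140,270), its long side along the strip. The vial at (500,185) and the cup with funnel at (500,90) stand in their compartments. Lowering now.

Call:
{"name": "advance", "arguments": {"segments": [[[-0.0015,-0.0008,0.02],0],[[0,0,0.03],0],[[0,0,0.02],0],[[0,0,0.015],0],[[0,0,0.01],0],[[0,0,0.004],0],[[0,0,0],0],[[0,0,0],0],[[0,0,0],0],[[0,0,0],0],[[0,0,0],0]]}}

```text
time: 49.95
position: [0.5656, -0.1558, 0.0284]
tool_rot: [0.685, 0.729, 0.0, 0.001]
ft_force: [-0.6, 0.2, -1.0]
grip_width: 0.0297
grip_force: 15.0
```

Call:
{"name": "advance", "arguments": {"segments": [[[0,0,0.002],0],[[0,0,0.002],0],[[0,0,0.001],0],[[0,0,0.001],0],[[0,0,0],0],[[0,0,0],0],[[0,0,0],0]]}}

```text
time: 50.53
position: [0.5651, -0.1556, 0.0214]
tool_rot: [0.685, 0.729, -0.0, -0.0]
ft_force: [0.6, 0.3, -0.7]
grip_width: 0.0294
grip_force: 15.0
```

Call:
{"name": "advance", "arguments": {"segments": [[[0,0,0.001],0],[[0,0,0.0005],0],[[0,0,0],0],[[0,0,0],0],[[0,0,0],0]]}}

```text
time: 50.95
position: [0.5654, -0.1556, 0.0205]
tool_rot: [0.685, 0.729, 0.0, 0.0]
ft_force: [-0.3, 0.9, 5.0]
grip_width: 0.0291
grip_force: 15.0
```

Call:
{"name": "advance", "arguments": {"segments": [[[0,0,0],0],[[0,0,0],0],[[0,0,0],0],[[0,0,0],0],[[0,0,0],0],[[0,0,-0.005],0],[[0,0,-0.01],0],[[0,0,-0.02],0],[[0,0,-0.03],0],[[0,0,-0.03],0],[[0,0,-0.02],0],[[0,0,0],0],[[0,0,0],0],[[0,0,0],0],[[0,0,0],0]], "aperture": 0.05}}

```text
time: 52.2
position: [0.564, -0.1551, 0.1339]
tool_rot: [0.685, 0.729, -0.0, -0.001]
ft_force: [1.2, 0.1, 0.5]
grip_width: 0.0503
grip_force: 0.0
```

```bash
python3 - <<'E'
from rig import robot
from h import *
goto(robot,.437,.0055,.13,93.55)
E
```

```text
turn 1.57 d [-0.1168 -0.1681  0.0044] | yaw 3.5 q6 -0.52 pos [ 0.564  -0.1551  0.1339] t 52.2
turn -1.571 d [0.1168 0.1681 0.0044] | yaw 3.5 q6 -0.52 pos [ 0.564  -0.1551  0.1339] t 52.2
```

Call:
{"name": "advance", "arguments": {"segments": [[[0,0,0],0.1208],[[0,0,0],0.1208],[[0,0,0],0.1208],[[0,0,0],0.1208],[[0,0,0],0.1208],[[0,0,0],0.1208],[[0,0,0],0.1208],[[0,0,0],0.1208],[[0,0,0],0.1208],[[0,0,0],0.1208],[[0,0,0],0.1208],[[0,0,0],0.1208],[[0,0,0],0.1208]], "aperture": 0.085}}

```text
time: 53.28
position: [0.564, -0.1551, 0.1333]
tool_rot: [1.0, 0.028, -0.002, -0.001]
ft_force: [-0.0, 0.6, 0.3]
grip_width: 0.0848
grip_force: 0.0
```

Call:
{"name": "advance", "arguments": {"segments": [[[-0.02,-0.029,0],0],[[-0.02,-0.029,0],0],[[-0.02,-0.029,0],0],[[-0.02,-0.029,0],0],[[-0.02,-0.029,0],0],[[-0.0168,-0.0231,0],0],[[0,0,0],0],[[0,0,0],0],[[0,0,0],0],[[0,0,0],0],[[0,0,0],0]]}}

```text
time: 54.2
position: [0.4393, 0.004, 0.1348]
tool_rot: [1.0, 0.03, 0.0, 0.0]
ft_force: [-0.4, -0.2, -0.1]
grip_width: 0.0849
grip_force: 0.0
```

```bash
python3 - <<'E'
from rig import robot
from h import *
goto(robot,.437,.0055,.014,93.55)
E
```

```text
turn -0.001 d [-0.0023 -0.0017  0.1207] | yaw -86.5 q6 1.26 pos [0.4393 0.004  0.1348] t 54.2
turn 3.14 d [0.0023 0.0017 0.1207] | yaw -86.5 q6 1.26 pos [0.4393 0.004  0.1348] t 54.2
```

Call:
{"name": "advance", "arguments": {"segments": [[[-0.002,-0.0015,0.02],0],[[0,0,0.03],0],[[0,0,0.03],0],[[0,0,0.02],0],[[0,0,0.014],0],[[0,0,0.006],0],[[0,0,0],0],[[0,0,0],0],[[0,0,0],0]]}}

```text
time: 54.95
position: [0.4369, 0.006, 0.0156]
tool_rot: [1.0, 0.031, 0.001, 0.0]
ft_force: [-0.7, 0.2, 0.8]
grip_width: 0.0851
grip_force: 0.0
```

Call:
{"name": "advance", "arguments": {"segments": [[[0,0,0],0],[[0,0,0],0],[[0,0,0],0],[[0,0,0],0],[[0,0,0],0],[[0,0,0],0],[[0,0,0],0],[[0,0,0],0],[[0,0,0],0],[[0,0,0],0]], "aperture": 0.04, "squeeze": 20}}

```text
time: 55.78
position: [0.4361, 0.0063, 0.0151]
tool_rot: [1.0, 0.031, 0.0, 0.0]
ft_force: [-0.7, -0.3, 3.2]
grip_width: 0.0493
grip_force: 20.0
```

Call:
{"name": "advance", "arguments": {"segments": [[[0,0,-0.02],0],[[0,0,-0.03],0],[[0,0,-0.03],0],[[0,0,-0.03],0],[[0,0,0],0],[[0,0,0],0],[[0,0,0],0],[[0,0,0],0]]}}

```text
time: 56.45
position: [0.4346, 0.0067, 0.1237]
tool_rot: [1.0, 0.031, -0.002, -0.0]
ft_force: [0.2, -0.1, -1.2]
grip_width: 0.0494
grip_force: 20.0
```

```bash
python3 - <<'E'
from rig import robot
from h import *
goto(robot,.6336,-.1505,.12,-86.45)
E
```

```text
turn -0.0 d [0.1889 0.1692 0.0029] | yaw -86.5 q6 1.27 pos [0.4346 0.0067 0.1237] t 56.5
turn 3.142 d [-0.1889 -0.1692  0.0029] | yaw -86.5 q6 1.27 pos [0.4346 0.0067 0.1237] t 56.5
```

Call:
{"name": "advance", "arguments": {"segments": [[[0.015,0.0134,0],0],[[0.024,0.0215,0],0],[[0.024,0.0215,0],0],[[0.024,0.0215,0],0],[[0.024,0.0215,0],0],[[0.024,0.0215,0],0],[[0.024,0.0215,0],0],[[0.02,0.018,0],0],[[0.0099,0.0088,0],0],[[0,0,0],0],[[0,0,0],0],[[0,0,0],0],[[0,0,0],0],[[0,0,0],0]]}}

```text
time: 57.62
position: [0.6338, -0.1496, 0.1246]
tool_rot: [1.0, 0.031, -0.001, -0.0]
ft_force: [-0.6, -0.1, -1.2]
grip_width: 0.0489
grip_force: 20.0
```

Call:
{"name": "advance", "arguments": {"segments": [[[0,0,0.02],0],[[0,0,0.03],0],[[0,0,0.02],0],[[0,0,0.015],0],[[0,0,0.008],0],[[0,0,0.004],0],[[0,0,0],0],[[0,0,0],0],[[0,0,0],0],[[0,0,0],0],[[0,0,0],0]]}}

```text
time: 58.53
position: [0.6356, -0.1511, 0.029]
tool_rot: [1.0, 0.031, 0.001, 0.0]
ft_force: [0.3, -0.2, -0.3]
grip_width: 0.0491
grip_force: 20.0
```

```bash
python3 - <<'E'
from rig import robot
from h import *
goto(robot,.6336,-.1505,.0191,-86.45)
E
```

```text
turn 0.0 d [-0.002  -0.0007  0.0099] | yaw -86.4 q6 1.1 pos [ 0.6356 -0.1511  0.029 ] t 58.5
turn -3.142 d [0.002  0.0007 0.0099] | yaw -86.4 q6 1.1 pos [ 0.6356 -0.1511  0.029 ] t 58.5
```

Call:
{"name": "advance", "arguments": {"segments": [[[0,0,0.003],0],[[0,0,0.002],0],[[0,0,0.002],0],[[0,0,0.001],0],[[0,0,0],0],[[0,0,0],0],[[0,0,0],0]]}}

```text
time: 59.12
position: [0.635, -0.1508, 0.0199]
tool_rot: [1.0, 0.031, -0.0, -0.0]
ft_force: [0.1, -0.9, -1.4]
grip_width: 0.0488
grip_force: 20.0
```

Call:
{"name": "advance", "arguments": {"segments": [[[0,0,0.001],0],[[0,0,0.001],0],[[0,0,0],0],[[0,0,0],0],[[0,0,0],0]]}}

```text
time: 59.53
position: [0.6353, -0.1509, 0.0191]
tool_rot: [1.0, 0.031, 0.0, 0.0]
ft_force: [-1.5, 0.5, 5.3]
grip_width: 0.0493
grip_force: 20.0
```

Contact with the floor. I'll release, retreat clear of the trays and look.

Call:
{"name": "advance", "arguments": {"segments": [[[0,0,0],0],[[0,0,0],0],[[0,0,0],0],[[0,0,0],0],[[0,0,0],0],[[0,0,-0.005],0],[[0,0,-0.01],0],[[0,0,-0.02],0],[[0,0,-0.03],0],[[0,0,-0.03],0],[[0,0,-0.03],0],[[0,0,-0.03],0],[[0,0,0],0]], "aperture": 0.07}}

```text
time: 60.62
position: [0.6396, -0.1526, 0.1814]
tool_rot: [0.999, 0.031, 0.007, 0.003]
ft_force: [0.2, -1.0, 1.1]
grip_width: 0.0699
grip_force: 0.0
```

Call:
{"name": "advance", "arguments": {"segments": [[[-0.02,0.02,0],0],[[-0.02,0.025,0],0],[[-0.02,0.025,0],0],[[-0.02,0.025,0],0],[[-0.02,0.025,0],0],[[-0.02,0.025,0],0],[[-0.02,0.02,0],0],[[-0.02,0,0],0],[[-0.02,0,0],0],[[-0.02,0,0],0],[[-0.02,0,0],0],[[0,0,0],0],[[0,0,0],0],[[0,0,0],0]]}}

```text
time: 61.78
position: [0.4265, -0.3296, 0.1736]
tool_rot: [1.0, 0.031, 0.001, 0.001]
ft_force: [0.1, -0.1, 0.0]
grip_width: 0.07
grip_force: 0.0
```

```bash
python3 - <<'E'
from rig import robot
from h import *
c=robot.camera("top"); s=robot.camera("scene")
cv2.imwrite("pics/a7.png",np.hstack([cv2.resize(c["img"][90:210,100:300,::-1],(400,240)),cv2.resize(c["img"][90:210,270:470,::-1],(400,240))]))
b=s["img"][130:310,100:340,::-1]; cv2.imwrite("pics/a8.png",cv2.resize(b,(800,600),interpolation=cv2.INTER_CUBIC))
E
```

```text
(no output)
```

View pics/a7.png

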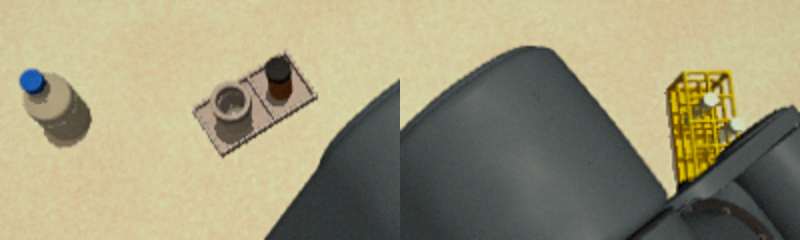

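View pics/a8.png

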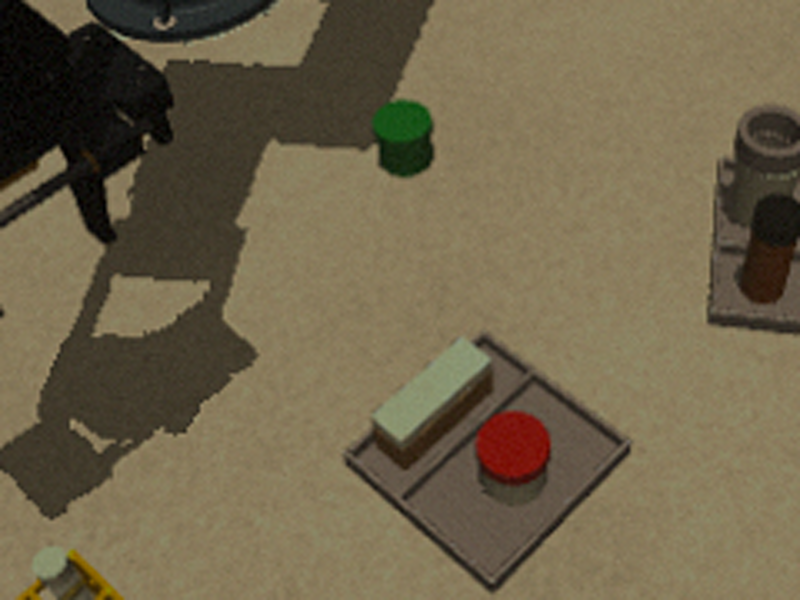

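The box lies flat in the narrow strip at (430,400) and the pot stands in the wide strip at (513,455). The vial and the cup with funnel stand in the oblong tray, and the rack and bottle haven't moved. Handing in.

```bash
python3 -c "
from rig import robot
print(robot.hand_in())"
```

```text
the job is handed in; nothing more can be done
None
```

I made up both kits and handed the job in at about 62 s of the 144 s. The final pictures show every item in its own compartment and the rack and wash bottle where they started; the hand-in call did not report a verdict.

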